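# Pin the instrument arm to its fork stand

### The arm

A 6-joint arm with a two-finger parallel gripper is mounted at the origin on the work surface. World frame = base frame: x ahead of the robot, y to its left, z up, the work surface at z = 0. Lengths are in m, angles in rad, forces in N, time in s.
With the tool pointing down it reaches from about 0.35 to 0.775 m from the base axis. Payload 7.3 kg.
Tool frame: the origin (TCP) lies at the very end of the fingers, on their centre line; the grasp point (between the pads) lies 19 mm behind it; x points along the fingers, y is the direction in which the jaws open and shut, and the axes are right-handed (so a half turn about x gives the same grasp; the last joint's range is limited). The gripper opens to 92 mm and grips with 3 to 60 N. Pads are 19 mm wide; open, the fingers measure 130 mm over their backs; the gripper's body (75 mm by 190 mm) begins 47 mm behind the grasp point.
Start: joints at [-1.413, 0.342, 1.524, -0, 1.275, -0.146], TCP at [0.157, -0.501, 0.227] pointing down, gripper open.
Joint ranges: [-2.53, 2.53], [-0.77, 2.02], [0.04, 2.7], [-1, 4.14], [0.28, 2.66], [-3.11, 3.11]. Speed limits (rad/s): [2.57, 2.57, 3.14, 3.14, 3.14, 3.14].

### API

Orientations are given as [roll, pitch, yaw] about the fixed x, y, z axes, in that order (R = Rz(yaw) Ry(pitch) Rx(roll)).
In Python, from cell import robot gives the robot as it stands.
- The arm moves only by the tool play_rows, never from a script. Its argument "moves" is a list that holds one entry, the list of rows, each a list of 5 numbers: the shift along the tool's x, y, z in m, then the turn about the tool's x in degrees, then the opening, from -1 (shut) to 1 (fully open), so that 0 is half open. A call has exactly 10 rows; each row shifts and turns the pose as measured when the row begins, along the tool's axes as they then stand; what a row does not reach is not made up. A row lasts 1/10 s, in which the tool goes at most 50 mm and 8.59 degrees, less where a joint would pass 70% of its speed; a pose out of reach is approached as far as the arm can. A call with a gripper value outside its range is refused whole. The fingers move at their own pace and stop on an object; "grip_force" is the grip in N (left out, the last holds). Time passes only in rows, so rows that do not move let the fingers close, or fill a call up. It gives the time, the measured TCP pose, the force and the opening at its end, in the units of the state.
- robot.observe(): the state, without advancing time (a new reading comes with each control period).
- robot.read_camera(name): name is "scene" or "top" or "wrist"; returns the picture (384x512x3 uint8, red, green, blue); there is no depth.
- robot.get_calibration(name): a dict with "mtx" (3x3 intrinsics, pixels), "k1" (the pictures are not rectified: a ray, as slopes to the right and down, at radius r is drawn at 1 + k1 r^2 times it, then the intrinsics apply), "view" (4x4, takes a point from world to camera coordinates). Camera axes: x right, y up, looking along -z (the intrinsics and any distortion apply to the point x, -y, -z); pixel columns grow to the right and rows downward; lengths in m; the calibration is good to about 2 mm. A picture is of the moment at which its call begins: read the wrist's pose just before it. get_calibration takes no time and is no camera call; for the wrist camera it gives the pose at the moment of the call.
- robot.hand_in(): hands the job in, once; it reports no verdict.
Trained networks look in the newest picture that a camera, given by its name, has taken for a name from the list of things; names that differ only in an ending like _2 or _b are one class to them, and where a whole thing is asked for, a point or a joint stands for the part that bears it (a point fixed in the world has none). Each returns a list of dicts, best first, with "score" (0 to 1); they miss things now and then, are a little off and sometimes report something else, mostly with a low value. They report only what shows in the picture. A call takes as long as a camera call.
- robot.spot_in(camera, label): "point" ([column, row] in pixels, amid what is visible of it).
The state is a dict: "time": time; "qpos": joint angles; "qvel": joint speeds; "joint_efforts": joint torques, N m; "tool_pos": TCP position; "tool_rot": TCP orientation; "contact_force": force on the tool from outside, world axes, zero at the start; "torque": the same for the moment, N m; "opening": finger opening in m.
Only numpy, scipy, OpenCV 4.12 (cv2) and the standard library are available. Lean on these libraries where they do the work, as an engineer would, in place of code of your own. Each camera call takes 0.05 s, during which the arm holds its last target.

### The job

Lock the instrument arm to its stand with the push-button locking pin. Take the locking pin from the rack with its thumb button squeezed in, put it down through the aligned holes of the fork stand that has the arm's flat bar between its lugs until its collar sits flat on the upper lug, then let go so that the button springs out and the pin locks, and move clear.

Things in the scene. Friction and masses are not known exactly. Their poses are not given: they have to be found in the camera images.
- lock_pin: Locking pin, 0.16 kg. Origin on axis, underside of the 52 x 5 mm collar; z up. Below: 14 mm shank, 58 long, last 14 a cone to 5 mm; dogs at z -33 to -41, 36 mm across along x while the button is out, inside the shank while it is in. Above: grip block z 5 to 49, 36 mm along x, flat side y -12; black button pad on the +y side, z 15 to 43. Squeeze along y at z 29: 24 mm wide, centred on the axis.
- thumb_button (a joint): Travel (m) of the locking pin's thumb button, the black pad 26 mm wide on the +y side of the grip: 0 = out (grip 29 mm wide, dogs out), 0.005 = fully in (dogs drawn in, so that the pin passes the hole). Its spring needs 2 N to start and 6 N fully in; a grip of 20 N or more holds it in, and it springs out when let go.
- hole_mouth (a point): Centre of the right hole, on the top face of the upper lug (66 x 60 mm) of the fork stand that holds the arm; 78 mm above the table, z up, x along the arm. Fixed. The vertical 24 mm hole runs 28 mm through lug, bar and lower lug, free below. The arm: 44 mm wide bar to a black box, top 105 mm, 130 to 205 mm from the hole. The like stand with no arm is the wrong one. Any turn of the pin will do.
- rack: Fixed grey pin rack, 270 (x) x 80 (y) mm, top 75 mm above the table; origin under its centre, z up. Three slots at x -85, 0, +85 mm hold one upright pin each, in any order; the locking pin's x lies along the rack within 10 degrees and it lifts straight out. The other two, one with a round black knob and one with a steel T bar, reach 122 mm above the table and have no button.

How it is judged:
On the way:
1. the locking pin is in the right hole with its thumb button held in (value of joint thumb_button above 0.003 m and horizontal distance between lock_pin and hole_mouth below 0.012 m and z of lock_pin in the frame of hole_mouth below 0.045 m), for 0.1 s.
At the end, for the whole second after the job is handed in: The locking pin stands at rest in the hole of the stand that holds the arm: its axis within 10 mm of the hole's centre and within 10 degrees of upright, its collar within 4 mm of the upper lug's top, and its thumb button sprung out to within 1.5 mm (value of joint thumb_button below 0.0015 m and horizontal distance between lock_pin and hole_mouth below 0.01 m and z of lock_pin in the frame of hole_mouth between -0.004 and 0.004 m and angle between lock_pin's own z axis and vertical below 0.17 rad and linear speed of lock_pin below 0.02 m/s); the robot touches nothing.
It also fails if it takes over 48 s, if anything falls off the work surface, if the arm or the gripper's body presses on something with over 40 N, if the wrist force passes 120 N, or if a joint passes its speed limit or range.

## Working session

There is one attempt and no reset: what is moved stays moved. The work goes in short steps, Python scripts to look and compute and a tool call to move; the robot and the scene stay as the last step left them, time stands still between calls to the robot, and variables do not carry over. Pictures are saved under pics/ and viewed, and the job is handed in when it is done.

Besides the shell and the picture viewer there is one more tool, called after "Call:" by a JSON object that holds its "method" and its "body". play_rows: Moves the arm, as the interface text tells. Its arguments: {"type":"object","properties":{"moves":{"type":"array"},"grip_force":{"type":"number"}},"required":["moves"]}

```bash
mkdir -p pics
cat > h.py <<'E'
from cell import robot
import numpy as np, cv2
def snap(n,f):
    im=robot.read_camera(n); cv2.imwrite('pics/'+f,im[:,:,::-1]); return im
def ray(n,px,cal=None):
    c=cal or robot.get_calibration(n); K=np.array(c['mtx'],float); k=c['k1']; V=np.array(c['view'],float)
    d=np.array([(px[0]-K[0,2])/K[0,0],(px[1]-K[1,2])/K[1,1]]); u=d.copy()
    for _ in range(50): u=d/(1+k*(u@u))
    R=V[:3,:3]; o=-R.T@V[:3,3]; return o,R.T@np.array([u[0],-u[1],-1.])
def atz(n,px,z,cal=None):
    o,d=ray(n,px,cal); return o+d*(z-o[2])/d[2]
def proj(n,p,cal=None):
    c=cal or robot.get_calibration(n); K=np.array(c['mtx'],float); V=np.array(c['view'],float)
    q=V[:3,:3]@np.array(p)+V[:3,3]; u=np.array([q[0],-q[1]])/-q[2]; u=u*(1+c['k1']*(u@u))
    return np.array([K[0,0]*u[0]+K[0,2],K[1,1]*u[1]+K[1,2]])
E
python3 - <<'E'
from h import *
np.set_printoptions(precision=4,suppress=True)
for n in ['scene','top']:
    snap(n,n+'0.png')
    for l in ['lock_pin','thumb_button','rack','hole_mouth']:
        try: print(n,l,robot.spot_in(n,l)[:4])
        except Exception as e: print(n,l,e)
    c=robot.get_calibration(n); print(c)
s=robot.observe(); print(s['time'],s['tool_pos'],s['tool_rot'],s['opening'])
E
```

```text
scene lock_pin [{'point': [144.9, 214.3], 'score': 0.66}]
scene thumb_button [{'point': [151.8, 206.5], 'score': 0.42}]
scene rack [{'point': [163.4, 251.5], 'score': 0.85}]
scene hole_mouth [{'point': [297.8, 234.6], 'score': 0.83}, {'point': [151.9, 209.0], 'score': 0.59}]
{'mtx': array([[436.6426,   0.    , 253.6494],
       [  0.    , 436.6426, 195.3992],
       [  0.    ,   0.    ,   1.    ]]), 'k1': -0.014265338642314017, 'view': array([[ 0.2494,  0.9682, -0.0202, -0.1399],
       [-0.6272,  0.1774,  0.7584,  0.2624],
       [ 0.7378, -0.1765,  0.6515, -1.4221],
       [ 0.    ,  0.    ,  0.    ,  1.    ]])}
top lock_pin [{'point': [362.3, 186.2], 'score': 0.85}, {'point': [216.5, 151.6], 'score': 0.29}]
top thumb_button [{'point': [356.8, 184.0], 'score': 0.49}]
top rack [{'point': [353.6, 189.0], 'score': 0.59}]
top hole_mouth [{'point': [217.7, 150.3], 'score': 0.63}]
{'mtx': array([[376.5712,   0.    , 251.7221],
       [  0.    , 376.5712, 189.4611],
       [  0.    ,   0.    ,   1.    ]]), 'k1': -0.07949504333850055, 'view': array([[-0.0037, -0.9999, -0.0104,  0.0092],
       [ 0.9953, -0.0047,  0.0962, -0.5207],
       [-0.0963, -0.01  ,  0.9953, -0.8331],
       [ 0.    ,  0.    ,  0.    ,  1.    ]])}
0.5 [ 0.1571 -0.5009  0.2267] [-1.1803  1.5707  2.2651] 0.09212561980524375
```

View pics/scene0.png

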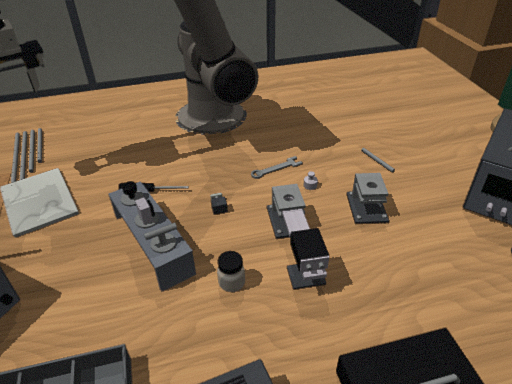

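View pics/top0.png

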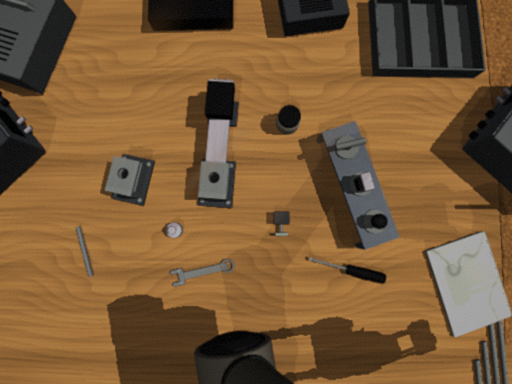

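Run:
```python
import cv2
a=cv2.imread('pics/top0.png')
cv2.imwrite('pics/top0a.png',cv2.resize(a[130:260,300:430],None,fx=5,fy=5,interpolation=2)[:600])
cv2.imwrite('pics/top0b.png',cv2.resize(a[90:210,120:270],None,fx=5,fy=5,interpolation=2))
a=cv2.imread('pics/scene0.png')
cv2.imwrite('pics/scene0a.png',cv2.resize(a[170:290,90:230],None,fx=5,fy=5,interpolation=2))
```

```text
(no output)
```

View pics/top0a.png

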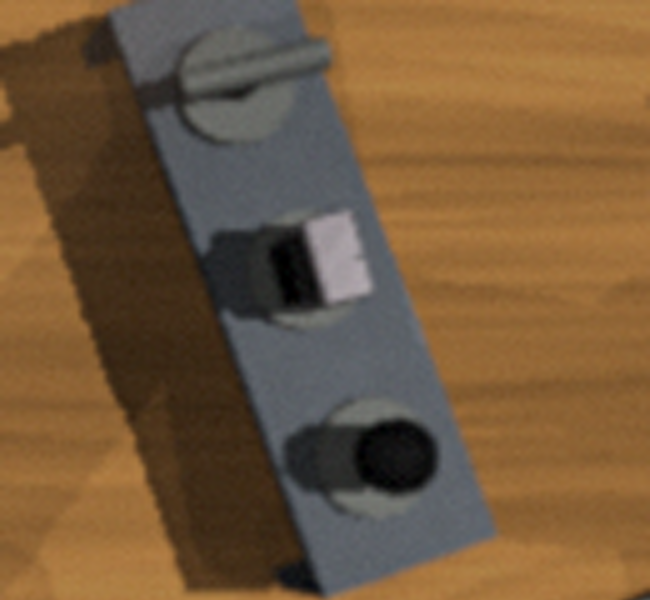

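View pics/top0b.png

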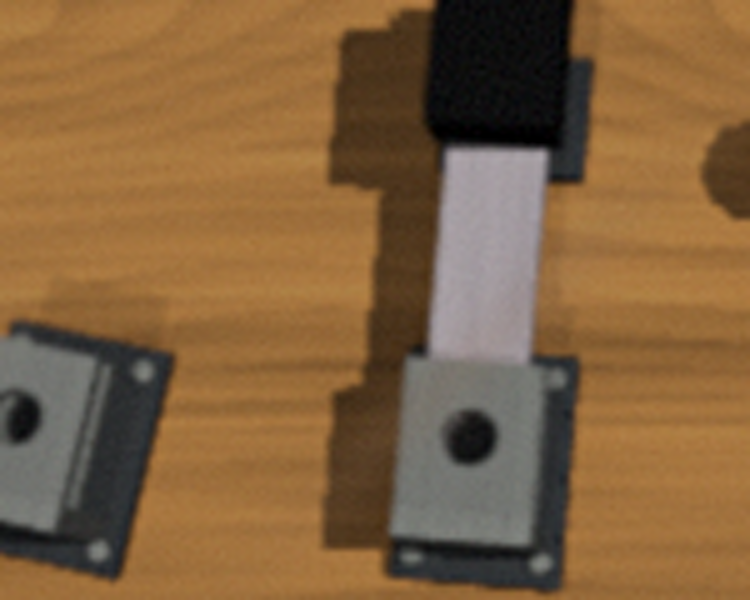

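View pics/scene0a.png

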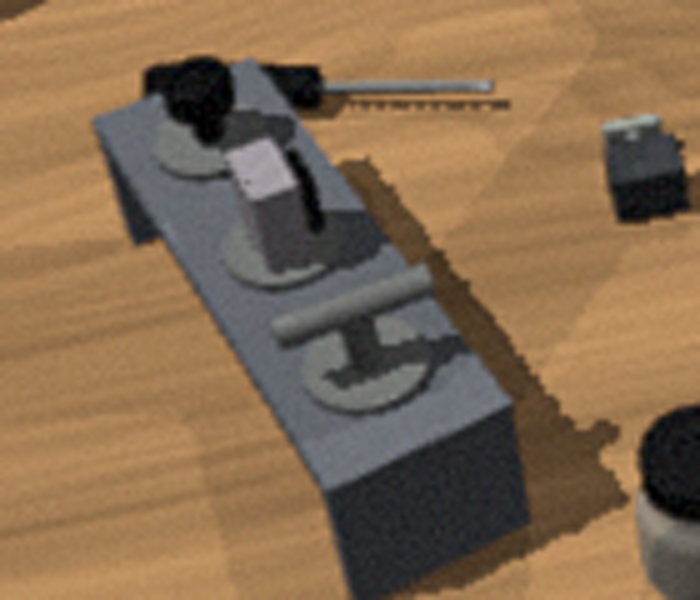

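Run:
```python
from h import *
np.set_printoptions(precision=4,suppress=True)
c=robot.get_calibration('top')
f=lambda X,Y,ox,oy:[ox+(X+.5)/5-.5,oy+(Y+.5)/5-.5]
for nm,p,o,z in [('rackLL',(322,597),(300,130),.075),('rackLR',(497,537),(300,130),.075),('rackUL',(108,15),(300,130),.075),
 ('colT',(238,85),(300,130),.080),('colK',(372,458),(300,130),.080),
 ('b1',(302,222),(300,130),.124),('b2',(350,210),(300,130),.124),('b3',(372,292),(300,130),.124),('b4',(325,305),(300,130),.124),
 ('hole',(470,437),(120,90),.078),('lug1',(408,357),(120,90),.078),('lug2',(549,362),(120,90),.078),('lug3',(530,549),(120,90),.078),('lug4',(389,540),(120,90),.078),('bar',(493,145),(120,90),.068)]:
    print(nm,f(*p,*o),atz('top',f(*p,*o),z,c))
c=robot.get_calibration('scene'); g=lambda X,Y:[90+(X+.5)/5-.5,170+(Y+.5)/5-.5]
for p in [(225,155),(262,138),(298,188),(250,205)]: print(atz('scene',g(*p),.124,c))
w=robot.get_calibration('wrist');print(w)
from scipy.spatial.transform import Rotation as R
s=robot.observe();print(R.from_euler('xyz',s['tool_rot']).as_matrix(),s['tool_pos'])
```

```text
rackLL [364.0, 249.0] [ 0.3875 -0.2318  0.075 ]
rackLR [399.0, 237.0] [ 0.4121 -0.3085  0.075 ]
rackUL [321.2, 132.6] [ 0.6399 -0.1457  0.075 ]
colT [347.2, 146.6] [ 0.6076 -0.2006  0.08  ]
colK [374.0, 221.2] [ 0.4463 -0.2535  0.08  ]
b1 [360.0, 174.0] [ 0.5417 -0.2141  0.124 ]
b2 [369.6, 171.6] [ 0.5465 -0.234   0.124 ]
b3 [374.0, 188.0] [ 0.5129 -0.2419  0.124 ]
b4 [364.6, 190.6] [ 0.5077 -0.2224  0.124 ]
hole [213.6, 177.0] [0.5429 0.0883 0.078 ]
lug1 [201.2, 161.0] [0.5779 0.1154 0.078 ]
lug2 [229.4, 162.0] [0.5753 0.0543 0.078 ]
lug3 [225.6, 199.4] [0.4945 0.0623 0.078 ]
lug4 [197.4, 197.6] [0.4986 0.1228 0.078 ]
bar [218.2, 118.6] [0.6746 0.0802 0.068 ]
[ 0.5165 -0.2445  0.124 ]
[ 0.5096 -0.2287  0.124 ]
[ 0.5459 -0.2161  0.124 ]
[ 0.5511 -0.236   0.124 ]
{'mtx': array([[313.5865,   0.    , 253.6144],
       [  0.    , 313.5865, 187.4303],
       [  0.    ,   0.    ,   1.    ]]), 'k1': -0.054308201807249545, 'view': array([[ 0.3004, -0.9538,  0.001 , -0.5258],
       [ 0.9081,  0.2856, -0.3064,  0.0379],
       [ 0.2919,  0.0929,  0.9519, -0.3915],
       [ 0.    ,  0.    ,  0.    ,  1.    ]])}
[[-0.      0.2992 -0.9542]
 [ 0.     -0.9542 -0.2992]
 [-1.     -0.0001  0.    ]] [ 0.1571 -0.5009  0.2267]
```

Call:
{"method": "play_rows", "body": {"moves": [[[0,-0.0155,-0.0445,0,1],[0,-0.0155,-0.0445,0,1],[0,-0.0155,-0.0445,0,1],[0,-0.0155,-0.0445,0,1],[0,-0.0155,-0.0445,0,1],[0,-0.0155,-0.0445,0,1],[0,-0.0155,-0.0445,0,1],[0,-0.0155,-0.0445,0,1],[0,-0.0155,-0.0445,0,1],[0,-0.01,-0.03,3.4,1]]]}}

```text
time: 1.5
tool_pos: [0.5343, -0.2242, 0.2266]
tool_rot: [1.728, 1.566, -1.18]
contact_force: [-0.4, 0.6, -0.0]
opening: 0.0919
```

```bash
cat >> h.py <<'E'
from scipy.spatial.transform import Rotation as Rt
np.set_printoptions(precision=4,suppress=True)
def st(tgt=None,yang=None):
    s=robot.observe(); R=Rt.from_euler('xyz',s['tool_rot']).as_matrix(); p=np.array(s['tool_pos'])
    a=np.degrees(np.arctan2(R[1,1],R[0,1]))
    print('t',s['time'],'p',p,'x',R[:,0],'yang',a,'F',s['contact_force'],'open',s['opening'])
    if tgt is not None: print('tool shift',R.T@(np.array(tgt)-p))
    if yang is not None: print('turn',-(yang-a))
    return s,R
E
python3 - <<'E'
from h import *
st([.527,-.2265,.227],-76)
snap('wrist','w1.png'); c=robot.get_calibration('wrist')
print(robot.spot_in('wrist','lock_pin'),robot.spot_in('wrist','thumb_button'))
print(proj('wrist',[.527,-.2265,.124],c),proj('wrist',[.527,-.2265,.08],c))
E
```

```text
t 1.5 p [ 0.5343 -0.2242  0.2266] x [ 0.0017 -0.0041 -1.    ] yang -76.64114308053956 F [-0.4349  0.5542 -0.0167] open 0.09193895810271875
tool shift [-0.0004  0.0006  0.0077]
turn -0.6411430805395639
[{'point': [256.5, 182.2], 'score': 0.7}] [{'point': [242.1, 188.3], 'score': 0.59}]
[255.172  200.4122] [254.7811 185.6014]
```

View pics/w1.png

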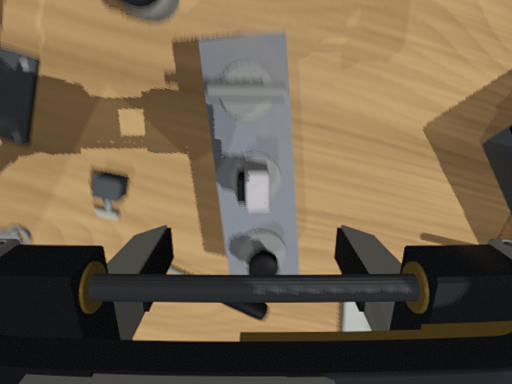

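Call:
{"method": "play_rows", "body": {"moves": [[[0,0.0,0.007,0,1],[0,0,0,0,1],[0,0,0,0,1],[0,0,0,0,1],[0,0,0,0,1],[0,0,0,0,1],[0,0,0,0,1],[0,0,0,0,1],[0,0,0,0,1],[0,0,0,0,1]]]}}

```text
time: 2.65
tool_pos: [0.5224, -0.2307, 0.2268]
tool_rot: [1.316, 1.566, -1.595]
contact_force: [0.2, 0.3, 0.4]
opening: 0.0921
```

Run:
```python
from h import *
st([.527,-.2265,.227],-76)
c=robot.get_calibration('wrist'); a=snap('wrist','w2.png')
import pickle; pickle.dump(c,open('w2.pkl','wb'))
a=a[:,:,::-1].copy()
print(proj('wrist',[.527,-.2265,.124],c),proj('wrist',[.527,-.2265,.08],c))
b=cv2.resize(a[140:260,190:320],None,fx=5,fy=5,interpolation=2)
th=np.radians(14); x=np.array([np.cos(th),np.sin(th),0]);y=np.array([-np.sin(th),np.cos(th),0])
o=np.array([.527,-.2265,0])
for u,v,z in [(18,-12,124),(-18,-12,124),(18,12,124),(-18,12,124),(13,17,118),(-13,17,118)]+[(26*np.cos(t),26*np.sin(t),80) for t in np.arange(0,6.28,.3)]:
    q=proj('wrist',o+x*u/1000+y*v/1000+[0,0,z/1000],c); cv2.circle(b,tuple(int(round(i)) for i in ((q-[190,140]+.5)*5)),3,(0,0,255),-1)
cv2.imwrite('pics/w2a.png',b)
```

```text
t 2.65 p [ 0.5224 -0.2307  0.2268] x [-0.0001 -0.005  -1.    ] yang -76.76091185768898 F [0.1654 0.3339 0.3937] open 0.09214840613042467
tool shift [-0.0003 -0.003  -0.0055]
turn -0.7609118576889813
[248.9468 181.936 ] [249.3197 169.1713]
```

View pics/w2a.png

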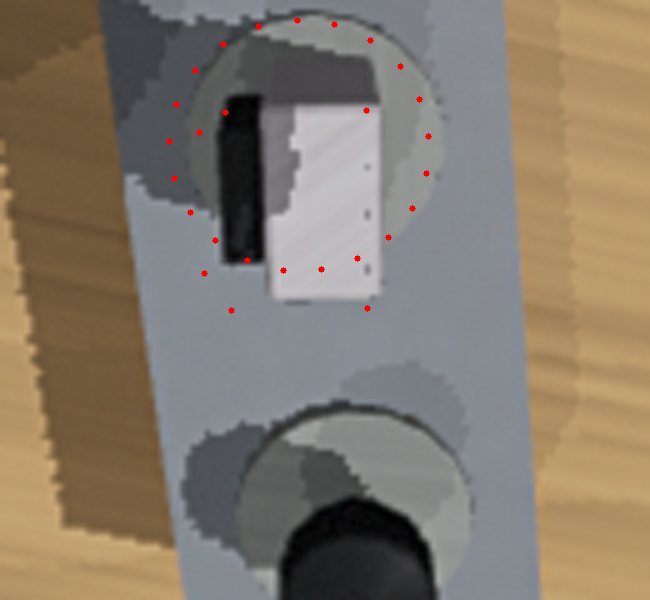

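Run:
```python
from h import *
st([.529,-.229,.150],-76)
```

```text
t 2.7 p [ 0.5223 -0.2307  0.2267] x [-0.0002 -0.0049 -1.    ] yang -76.76089851894616 F [-0.4524  0.537   0.7815] open 0.09169483093092885
tool shift [ 0.0767 -0.0004 -0.007 ]
turn -0.7608985189461634
```

Call:
{"method": "play_rows", "body": {"moves": [[[0.02,0,-0.003,0,1],[0.02,0,-0.002,-0.4,1],[0.02,0,-0.002,-0.4,1],[0.01,0,0,0,1],[0.004,0,0,0,1],[0,0,0,0,1],[0,0,0,0,1],[0,0,0,0,1],[0,0,0,0,1],[0,0,0,0,1]]]}}

```text
time: 3.7
tool_pos: [0.5316, -0.2304, 0.1545]
tool_rot: [1.957, 1.56, -0.939]
contact_force: [-0.0, 0.5, 0.2]
opening: 0.0918
```

```bash
cat > ov.py <<'E'
from h import *
import sys
n,f,ox,oy,px,py,ang=sys.argv[1],sys.argv[2],*map(float,sys.argv[3:8])
ox=int(ox);oy=int(oy)
st([px,py,.085],-90+ang)
c=robot.get_calibration(n); a=snap(n,'full_'+f)[:,:,::-1].copy()
b=cv2.resize(a[oy:oy+150,ox:ox+190],None,fx=4,fy=4,interpolation=2)
th=np.radians(ang); x=np.array([np.cos(th),np.sin(th),0]);y=np.array([-np.sin(th),np.cos(th),0])
o=np.array([px,py,0])
for u,v,z in [(18,-12,124),(-18,-12,124),(13,17,118),(-13,17,118)]+[(26*np.cos(t),26*np.sin(t),80) for t in np.arange(0,6.28,.3)]:
    q=proj(n,o+x*u/1000+y*v/1000+[0,0,z/1000],c); cv2.circle(b,tuple(int(round(i)) for i in ((q-[ox,oy]+.5)*4)),3,(0,0,255),-1)
cv2.imwrite('pics/'+f,b)
E
python3 ov.py wrist w3.png 150 150 .529 -.229 14
```

```text
t 3.7 p [ 0.5316 -0.2304  0.1545] x [ 0.0066 -0.0091 -0.9999] yang -75.9373591155568 F [-0.0067  0.4632  0.1586] open 0.09176851923136381
tool shift [ 0.0695 -0.0027  0.0024]
turn 0.06264088444319782
```

View pics/w3.png

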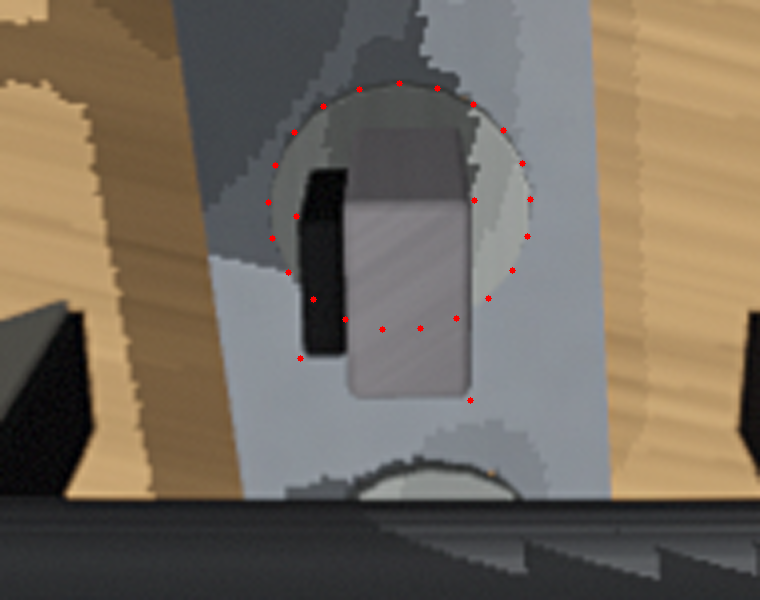

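View pics/full_w3.png

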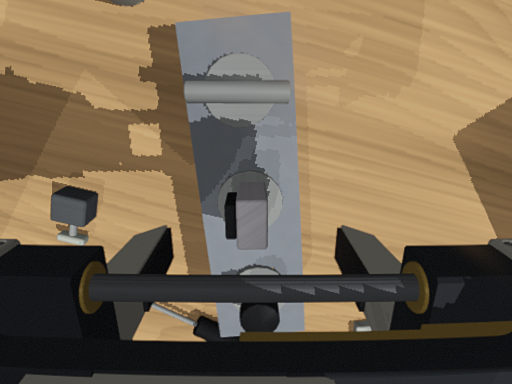

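Call:
{"method": "play_rows", "body": {"moves": [[[0.012,-0.001,0.001,0,1],[0.012,-0.001,0.001,0,1],[0.012,-0.0005,0.0005,0,1],[0.012,0,0,0,1],[0.008,0,0,0,1],[0.004,0,0,0,1],[0,0,0,0,1],[0,0,0,0,1],[0,0,0,0,1],[0,0,0,0,1]]]}}

```text
time: 4.75
tool_pos: [0.5288, -0.2292, 0.0899]
tool_rot: [1.986, 1.559, -0.91]
contact_force: [0.6, 0.3, -0.1]
opening: 0.0916
```

Run:
```python
from h import *
st([.529,-.229,.0865],-76)
```

```text
t 4.75 p [ 0.5288 -0.2292  0.0899] x [ 0.0075 -0.0096 -0.9999] yang -75.93712967339923 F [ 0.6246  0.2768 -0.0982] open 0.09159796499392146
tool shift [ 0.0034 -0.0001 -0.0002]
turn 0.0628703266007733
```

Call:
{"method": "play_rows", "body": {"moves": [[[0.003,0,0,0,1],[0,0,0,0,0],[0,0,0,0,-0.3],[0,0,0,0,-1],[0,0,0,0,-1],[0,0,0,0,-1],[0,0,0,0,-1],[0,0,0,0,-1],[0,0,0,0,-1],[0,0,0,0,-1]]], "grip_force": 35}}

```text
time: 5.75
tool_pos: [0.5294, -0.2295, 0.0878]
tool_rot: [2.045, 1.556, -0.851]
contact_force: [-0.0, -1.1, 0.4]
opening: 0.0245
```

Run:
```python
from h import *
st()
snap('wrist','w4.png')
```

```text
t 5.75 p [ 0.5294 -0.2295  0.0878] x [ 0.0095 -0.0108 -0.9999] yang -75.93907673496798 F [-0.0222 -1.1346  0.4418] open 0.024459708551916176
```

View pics/w4.png

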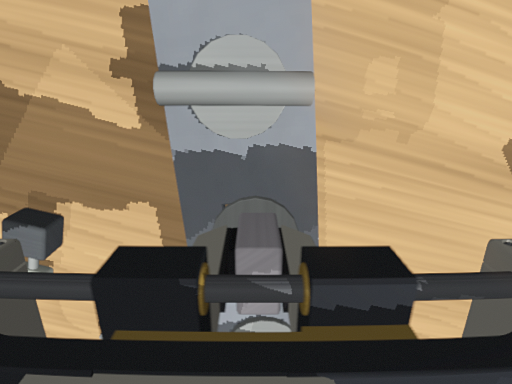

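Call:
{"method": "play_rows", "body": {"moves": [[[-0.006,0,0,0,-1],[-0.01,0,0,0,-1],[-0.014,0,0,0,-1],[-0.014,0,0,0,-1],[-0.014,0,0,0,-1],[-0.014,0,0,0,-1],[-0.014,0,0,0,-1],[-0.01,0,0,0,-1],[-0.004,0,0,0,-1],[0,0,0,0,-1]]]}}

```text
time: 6.8
tool_pos: [0.5276, -0.2277, 0.1958]
tool_rot: [2.037, 1.558, -0.859]
contact_force: [1.4, -0.2, -1.3]
opening: 0.0233
```

Run:
```python
from h import *
st([.543,.088,.19])
snap('scene','s5.png');snap('wrist','w5.png')
a=cv2.imread('pics/s5.png'); cv2.imwrite('pics/s5a.png',cv2.resize(a[130:280,80:270],None,fx=4,fy=4,interpolation=2))
```

```text
t 6.8 p [ 0.5276 -0.2277  0.1958] x [ 0.0087 -0.0101 -0.9999] yang -75.93696286577799 F [ 1.4309 -0.2115 -1.2691] open 0.023285174108317156
tool shift [ 0.0028 -0.3025 -0.0916]
```

View pics/s5a.png

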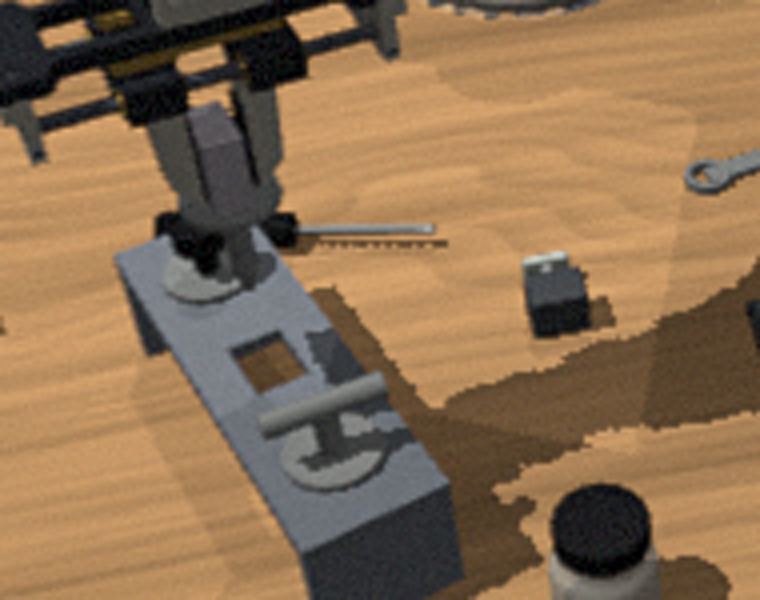

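View pics/w5.png

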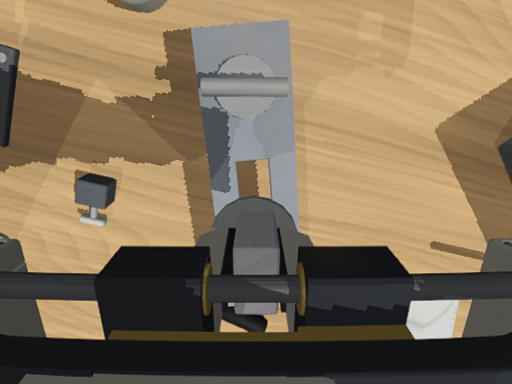

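Call:
{"method": "play_rows", "body": {"moves": [[[0,-0.02,-0.001,0,-1],[0,-0.036,-0.001,0,-1],[0,-0.036,-0.001,0,-1],[0,-0.036,-0.001,0,-1],[0,-0.036,-0.001,0,-1],[0,-0.036,-0.001,0,-1],[0,-0.036,-0.001,0,-1],[0,-0.03,-0.001,0,-1],[0,-0.018,-0.001,0,-1],[0,-0.008,0,0,-1]]]}}

```text
time: 7.9
tool_pos: [0.4588, 0.0672, 0.184]
tool_rot: [0.517, 1.562, -2.383]
contact_force: [0.9, -0.3, -1.8]
opening: 0.0237
```

Call:
{"method": "play_rows", "body": {"moves": [[[0,0,0,0,-1],[0,0,0,0,-1],[0,0,0,0,-1],[0,0,0,0,-1],[0,0,0,0,-1],[0,0,0,0,-1],[0,0,0,0,-1],[0,0,0,0,-1],[0,0,0,0,-1],[0,0,0,0,-1]]]}}

```text
time: 8.9
tool_pos: [0.4594, 0.064, 0.1831]
tool_rot: [0.493, 1.56, -2.411]
contact_force: [-0.9, -0.4, -1.3]
opening: 0.0232
```

Run:
```python
from h import *
s,R=st([.543,.088,.19])
c=robot.get_calibration('wrist'); a=snap('wrist','w6.png')
import pickle; pickle.dump((c,s),open('w6.pkl','wb'))
print(proj('wrist',[.543,.0883,.078],c))
a=cv2.imread('pics/w6.png'); cv2.imwrite('pics/w6a.png',cv2.resize(a[60:360,130:400],None,fx=2,fy=2,interpolation=2))
```

```text
t 8.9 p [0.4594 0.064  0.1831] x [-0.008  -0.0072 -0.9999] yang -76.36817809353553 F [-0.8853 -0.3863 -1.2849] open 0.02321483880286619
tool shift [-0.0078 -0.0036 -0.0868]
[247.4761  82.5869]
```

View pics/w6a.png

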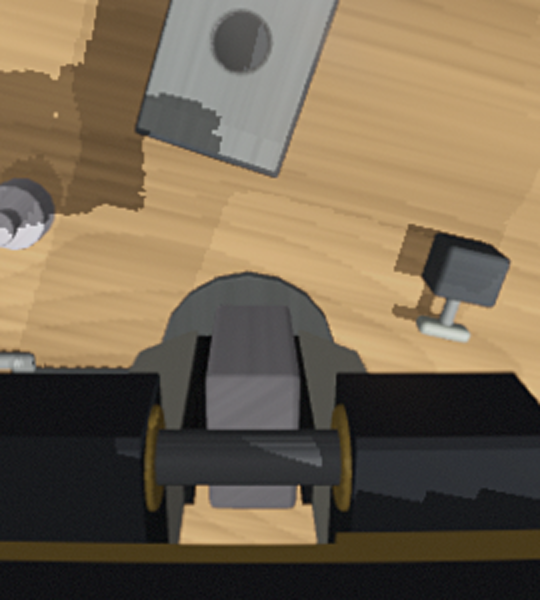

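Run:
```python
from h import *
import pickle; c,s=pickle.load(open('w6.pkl','rb'))
print('hole wrist',atz('wrist',[250.2,80.2],.078,c))
g=cv2.imread('pics/w6.png')[:,:,::-1]
R=Rt.from_euler('xyz',s['tool_rot']).as_matrix(); p=np.array(s['tool_pos'])
a=cv2.imread('pics/w6.png'); b=cv2.resize(a[180:330,160:350],None,fx=4,fy=4,interpolation=2)
# pin: x along -tool z?, pin axis down = world; origin = TCP-0.0128 z
x=-R[:,2]; y=-R[:,1]; z=np.cross(x,y); o=p-z*.0128
for u,v,w in [(18,-12,49),(-18,-12,49),(18,7,49),(-18,7,49),(18,-12,5),(18,7,5)]+[(26*np.cos(t),26*np.sin(t),5) for t in np.arange(0,6.28,.2)]:
    q=proj('wrist',o+x*u/1000+y*v/1000+z*w/1000,c); cv2.circle(b,tuple(int(round(i)) for i in ((q-[160,180]+.5)*4)),3,(0,0,255),-1)
cv2.imwrite('pics/w6b.png',b)
im=snap('scene','s6.png'); print(proj('scene',[.543,.088,.078]),proj('scene',[.545,.086,.078]))
cs=cv2.imread('pics/s6.png'); cv2.imwrite('pics/s6a.png',cv2.resize(cs[150:270,220:370],None,fx=5,fy=5,interpolation=2))
```

```text
hole wrist [0.5453 0.0866 0.078 ]
[288.6761 196.9344] [288.1036 197.6511]
```

View pics/w6b.png

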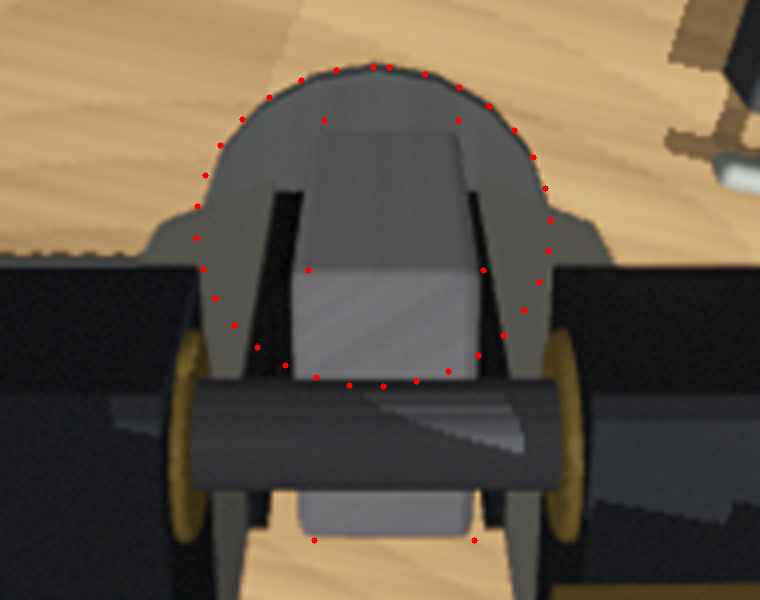

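View pics/s6a.png

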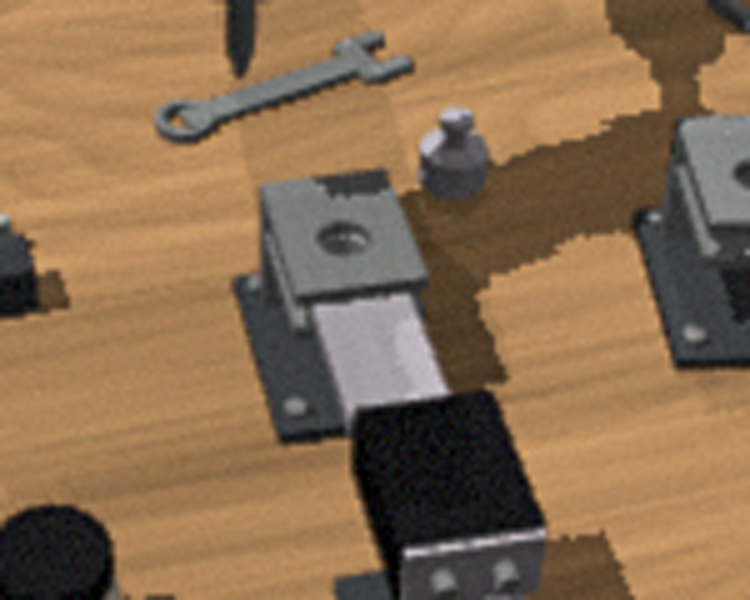

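Run:
```python
from h import *
st([.545,.0868,.165])
```

```text
t 9.0 p [0.4594 0.064  0.1831] x [-0.008  -0.0072 -0.9999] yang -76.3651219387946 F [ 1.0967 -0.3913 -0.9873] open 0.02331803160974339
tool shift [ 0.0172 -0.002  -0.0888]
```

Call:
{"method": "play_rows", "body": {"moves": [[[0,0,-0.01,0,-1],[0,0,-0.018,0,-1],[0,0,-0.02,0,-1],[0,-0.001,-0.018,0,-1],[0.002,-0.001,-0.012,0,-1],[0.003,0,-0.006,0,-1],[0.003,0,-0.002,0,-1],[0,0,0,0,-1],[0,0,0,0,-1],[0,0,0,0,-1]]]}}

```text
time: 10.0
tool_pos: [0.548, 0.088, 0.1729]
tool_rot: [0.499, 1.56, -2.405]
contact_force: [-0.3, 0.4, -1.4]
opening: 0.0232
```

Run:
```python
from h import *
st([.545,.0868,.135])
```

```text
t 10.0 p [0.548  0.088  0.1729] x [-0.0078 -0.007  -0.9999] yang -76.35892876963479 F [-0.2842  0.3925 -1.4463] open 0.02315109395821021
tool shift [0.038  0.0003 0.0029]
```

Call:
{"method": "play_rows", "body": {"moves": [[[0.003,0,0.001,0,-1],[0.006,0,0.001,0,-1],[0.007,0,0,0,-1],[0.007,0,0,0,-1],[0.006,0,0,0,-1],[0.004,0,0,0,-1],[0.002,0,0,0,-1],[0,0,0,0,-1],[0,0,0,0,-1],[0,0,0,0,-1]]]}}

```text
time: 11.0
tool_pos: [0.5448, 0.0869, 0.135]
tool_rot: [0.482, 1.56, -2.422]
contact_force: [-0.4, -0.4, -1.9]
opening: 0.0229
```

Run:
```python
from h import *
st([.545,.0868,.0915])
a=snap('scene','s7.png');cv2.imwrite('pics/s7a.png',cv2.resize(a[120:270,200:390,::-1],None,fx=4,fy=4,interpolation=2))
```

```text
t 11.0 p [0.5448 0.0869 0.135 ] x [-0.0081 -0.0071 -0.9999] yang -76.3792480213491 F [-0.354  -0.3615 -1.8576] open 0.0229141070777069
tool shift [ 0.0435 -0.     -0.0006]
```

View pics/s7a.png

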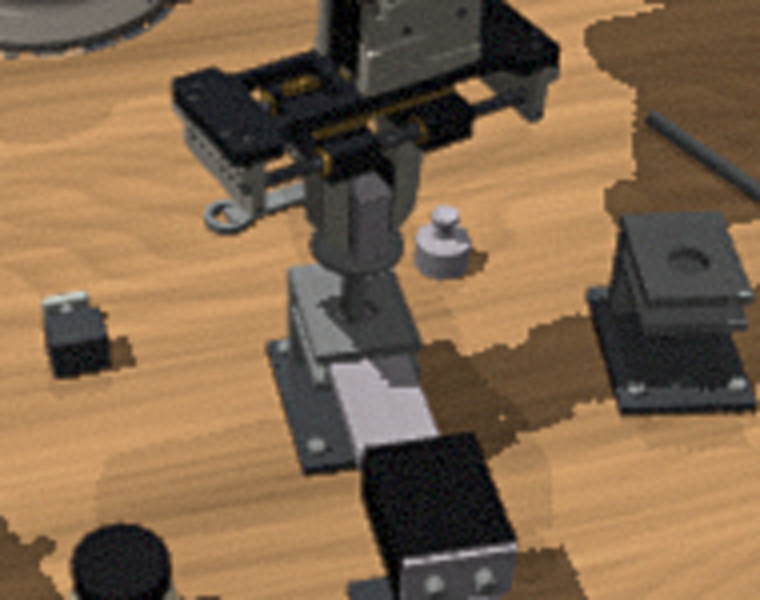

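The tip is in the hole, at about (357,308) in the crop. I'll continue down, slowing near the bottom.

Call:
{"method": "play_rows", "body": {"moves": [[[0.003,0,0,0,-1],[0.006,0,0,0,-1],[0.007,0,0,0,-1],[0.007,0,0,0,-1],[0.006,0,0,0,-1],[0.004,0,0,0,-1],[0.003,0,0,0,-1],[0.002,0,0,0,-1],[0,0,0,0,-1],[0,0,0,0,-1]]]}}

```text
time: 12.05
tool_pos: [0.5444, 0.0866, 0.0934]
tool_rot: [0.469, 1.56, -2.435]
contact_force: [-0.1, 0.4, -1.7]
opening: 0.0232
```

Run:
```python
from h import *
st([.545,.0868,.0908])
```

```text
t 12.05 p [0.5444 0.0866 0.0934] x [-0.0083 -0.0071 -0.9999] yang -76.38103813647663 F [-0.1289  0.3614 -1.7173] open 0.02317812896737802
tool shift [ 0.0026 -0.     -0.0006]
```

Call:
{"method": "play_rows", "body": {"moves": [[[0.001,0,0,0,-1],[0.001,0,0,0,-1],[0.001,0,0,0,-1],[0.001,0,0,0,-1],[0,0,0,0,-1],[0,0,0,0,-1],[0,0,0,0,-1],[0,0,0,0,-1],[0,0,0,0,-1],[0,0,0,0,-1]]]}}

```text
time: 13.05
tool_pos: [0.5452, 0.0866, 0.091]
tool_rot: [0.676, 1.562, -2.227]
contact_force: [0.2, 0.1, -0.8]
opening: 0.0232
```

Run:
```python
from h import *
st()
a=snap('scene','s8.png');cv2.imwrite('pics/s8a.png',cv2.resize(a[120:270,200:390,::-1],None,fx=4,fy=4,interpolation=2))
```

```text
t 13.05 p [0.5452 0.0866 0.091 ] x [-0.0055 -0.0071 -1.    ] yang -76.37627754310635 F [ 0.156   0.0537 -0.7839] open 0.023225409467132096
```

View pics/s8a.png

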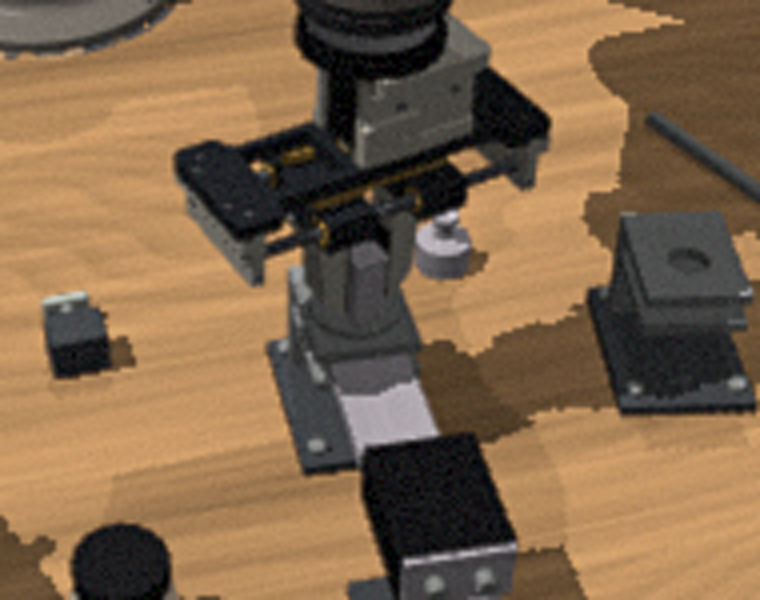

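Call:
{"method": "play_rows", "body": {"moves": [[[0,0,0,0,-0.2],[0,0,0,0,0.2],[0,0,0,0,0.6],[0,0,0,0,1],[0,0,0,0,1],[0,0,0,0,1],[0,0,0,0,1],[0,0,0,0,1],[0,0,0,0,1],[0,0,0,0,1]]]}}

```text
time: 14.1
tool_pos: [0.5456, 0.0866, 0.0914]
tool_rot: [0.793, 1.563, -2.111]
contact_force: [0.0, -0.4, -0.7]
opening: 0.0914
```

Call:
{"method": "play_rows", "body": {"moves": [[[-0.006,0,0,0,1],[-0.012,0,0,0,1],[-0.016,0,0,0,1],[-0.016,0,0,0,1],[-0.016,0,0,0,1],[-0.016,0,0,0,1],[-0.016,0,0,0,1],[-0.016,0,0,0,1],[-0.01,0,0,0,1],[0,0,0,0,1]]]}}

```text
time: 15.1
tool_pos: [0.5467, 0.0877, 0.2289]
tool_rot: [1.669, 1.563, -1.234]
contact_force: [-0.3, 0.7, -0.4]
opening: 0.0917
```

Call:
{"method": "play_rows", "body": {"moves": [[[0,0,0.02,0,1],[0,0,0.03,0,1],[0,0,0.03,0,1],[0,0,0.02,0,1],[0,0,0.01,0,1],[0,0,0,0,1],[0,0,0,0,1],[0,0,0,0,1],[0,0,0,0,1],[0,0,0,0,1]]]}}

```text
time: 16.1
tool_pos: [0.4376, 0.0613, 0.2261]
tool_rot: [1.384, 1.564, -1.519]
contact_force: [0.1, 0.4, -0.2]
opening: 0.0917
```

```bash
cat > fin.py <<'E'
from h import *
s,R=st()
o=np.array([.5452,.0866,.078]); th=np.radians(13.6); x=np.array([np.cos(th),np.sin(th),0]);y=np.array([-np.sin(th),np.cos(th),0]);z=np.array([0,0,1.])
for n,ox,oy,f in [('wrist',160,0,'f_w.png'),('scene',220,130,'f_s.png'),('top',150,110,'f_t.png')]:
    c=robot.get_calibration(n); a=snap(n,'full_'+f)[:,:,::-1].copy()
    b=cv2.resize(a[oy:oy+150,ox:ox+190],None,fx=4,fy=4,interpolation=2)
    for u,v,w in [(18,-12,49),(-18,-12,49),(13,17,43),(-13,17,43)]+[(26*np.cos(t),26*np.sin(t),5) for t in np.arange(0,6.28,.3)]:
        q=proj(n,o+x*u/1000+y*v/1000+z*w/1000,c); cv2.circle(b,tuple(int(round(i)) for i in ((q-[ox,oy]+.5)*4)),2,(0,0,255),-1)
    cv2.imwrite('pics/'+f,b)
E
python3 fin.py
```

```text
t 16.1 p [0.4376 0.0613 0.2261] x [ 0.0003 -0.0065 -1.    ] yang -76.36044415292116 F [ 0.0832  0.4388 -0.2119] open 0.09172788813981823
```

View pics/f_w.png

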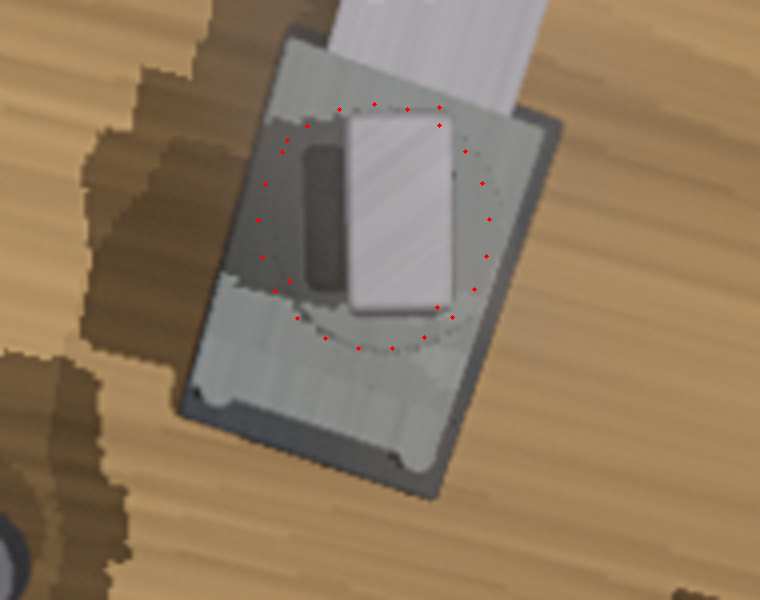

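View pics/f_s.png

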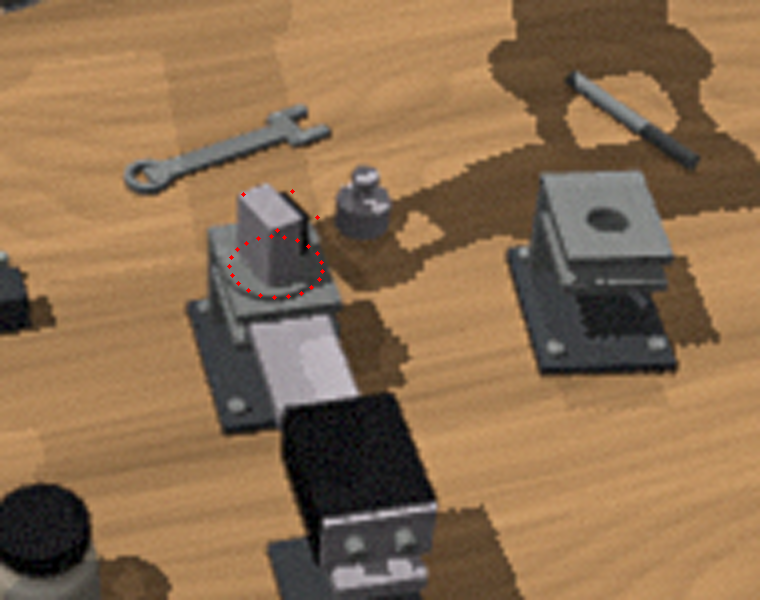

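View pics/f_t.png

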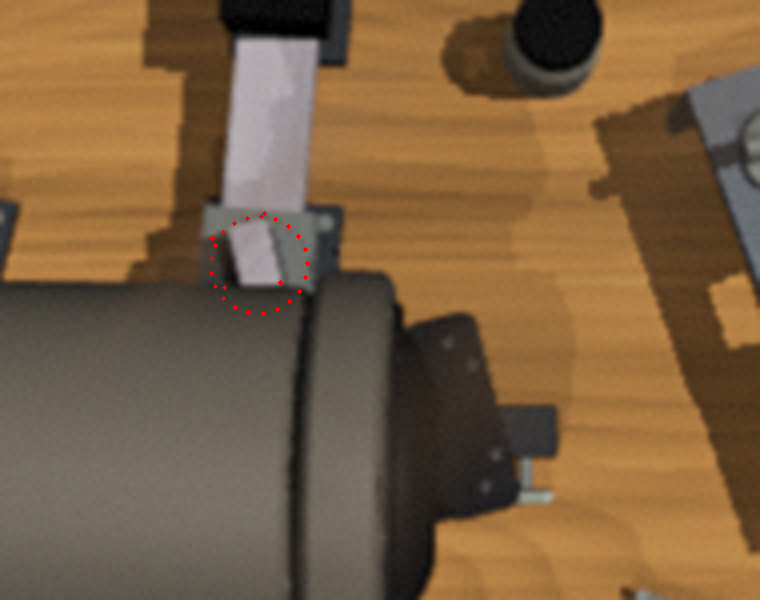

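Run:
```python
from h import *
th=np.radians(13.6)
cs={n:robot.get_calibration(n) for n in ('wrist','scene')}
rows=[]
for n,ox,oy,w,h,f,s in [('wrist',215,15,80,85,'f_w',7),('scene',262,165,60,50,'f_s',10)]:
    c=cs[n]; a=cv2.imread('pics/full_'+f+'.png')
    for zz,tag in ((.078,'a'),):
        b=cv2.resize(a[oy:oy+h,ox:ox+w],None,fx=s,fy=s,interpolation=2)
        o=np.array([.546,.0835,zz]); x=np.array([np.cos(th),np.sin(th),0]);y=np.array([-np.sin(th),np.cos(th),0]);z=np.array([0,0,1.])
        def d(u,v,k,col):
            q=proj(n,o+x*u/1000+y*v/1000+z*k/1000,c); cv2.circle(b,tuple(int(round(i)) for i in ((q-[ox,oy]+.5)*s)),2,col,-1)
        for t in np.arange(0,6.28,.15): d(26*np.cos(t),26*np.sin(t),5,(0,0,255)); d(26*np.cos(t),26*np.sin(t),0,(0,255,0))
        for u in(18,-18): d(u,-12,49,(0,0,255))
        for u in(13,-13): d(u,17,43,(255,0,0)); d(u,17,15,(255,0,0))
        cv2.imwrite('pics/'+f+'2.png',b)
```

```text
(no output)
```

View pics/f_w2.png

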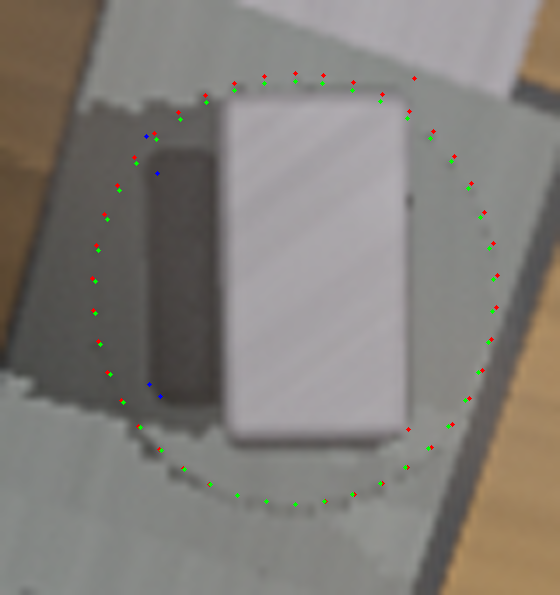

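View pics/f_s2.png

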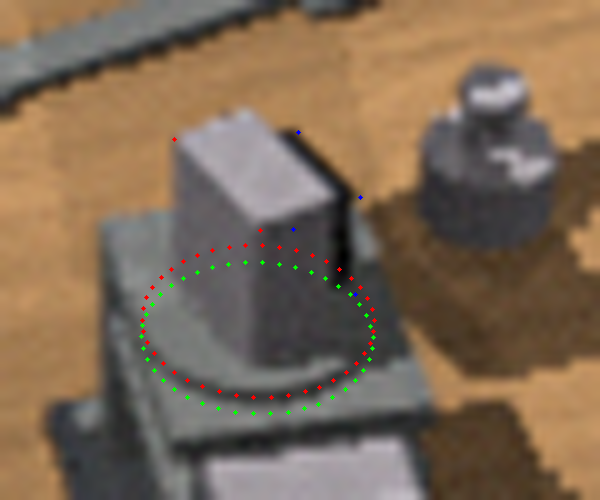

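```bash
python3 -c "
from h import *
st(); print(robot.hand_in())"
```

```text
t 16.25 p [0.4372 0.0613 0.2261] x [ 0.0002 -0.0066 -1.    ] yang -76.36117177277961 F [ 0.404  -0.1173  0.325 ] open 0.09181649352868093
the job is handed in; nothing more can be done
None
```

I took the locking pin from the rack's middle slot with its button squeezed in at 35 N. I put it down through the hole of the stand that holds the arm, let go and backed off. The job was handed in at 16.3 s; no verdict is reported.

What the last checks showed:
- **Seating:** the wrist and scene pictures fit a pin standing upright with its collar flat on the upper lug.
- **Button:** the grip measures about 28.4 mm wide against 29 mm when fully out, so the button has sprung out to within about 0.6 mm. I did not see the dogs under the lower lug.
- **Position:** the pin moved a few mm sideways when released. The wrist picture gives about 3 mm and a first scene reading gave about 5 mm, though a 3 mm shift also fitted the scene picture. The hole's play keeps this at 5 mm or less, and the limit is 10 mm.
- **Top view:** the robot arm partly hid the pin, so this camera confirmed nothing.
- **Clearance:** the gripper is open and well clear, and the wrist force reads near zero.

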